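# Nip up the nut of a gluing press with the open-ended wrench

## Robot

A 6-joint arm with a two-finger parallel gripper is mounted at the origin on the work surface. World frame = base frame: x ahead of the robot, y to its left, z up, the work surface at z = 0. Lengths are in m, angles in rad, forces in N, time in s.
With the tool pointing down it reaches from about 0.275 to 1 m from the base axis. Payload 8.4 kg.
Tool frame: the origin (TCP) lies midway between the tips of the shut fingers; the grasp point (between the pads) lies 19 mm behind it; z points along the fingers, y is the direction in which the jaws open and shut (so a half turn about z gives the same grasp; the last joint's range is limited). The gripper opens to 85 mm and grips with 20 to 120 N. Pads are 22 mm wide; open, the fingers measure 114 mm over their backs; the gripper's body (76 mm by 85 mm) begins 54 mm behind the grasp point. The pads swing forward as they close: fully open they stand 13 mm farther back than shut.
Start: joints at [-1.23, 0.353, 1.633, -0, 1.155, -0.002], TCP at [0.21, -0.589, 0.231] pointing down, gripper open.
Joint ranges: [-2.63, 2.63], [-0.92, 2.1], [0.06, 2.66], [-1.3, 4.44], [0, 2.69], [-3.02, 3.02]. Speed limits (rad/s): [2.22, 2.22, 2.79, 3.14, 3.14, 3.14].

## Interface

Orientations are given as [roll, pitch, yaw] about the fixed x, y, z axes, in that order (R = Rz(yaw) Ry(pitch) Rx(roll)).
In Python, from rig import state, camera, finish_job, look_for, outline_of gives the robot as it stands.
- The arm moves only by the tool send_rows, never from a script. Its argument "moves" is a list of rows, each a list of 5 numbers: the shift along the world's x, y, z in units of 0.8 m (1.0 is 0.8 m), then the turn about the world's z in units of 180 degrees (1.0 is 180 degrees), then the gripper command: -1 is shut, 1 is fully open, values between are in proportion. A call has 1 to 12 rows; each row is the pose to reach, as a shift and turn from the pose measured when the call began, turning the shorter way round; what a row does not reach only later rows make up. A row lasts 1/12 s, in which the tool goes at most 41.7 mm and 7.16 degrees, less where a joint would pass 70% of its speed; a pose out of reach is approached as far as the arm can. A call with a number of a shift or a turn outside -1 to 1 is refused whole. A call with a gripper value outside its range is refused whole. The fingers move at their own pace and stop on an object; the grip force is fixed at half the most. Time passes only in rows, so rows that repeat a pose let the fingers close. It gives the time, the measured TCP pose, the force and the opening at its end, in the units of the state.
- state(): the state, without advancing time (a new reading comes with each control period).
- camera(name): name is "side" or "top"; returns a dict with "color" (480x640x3 uint8, blue, green, red), "z_map" (480x640 float32, m along the optical axis (not along the pixel's ray), 0 where there is no reading), "fx", "fy", "cx", "cy" (pixels), "k1" (the pictures are not rectified: a ray, as slopes to the right and down, at radius r is drawn at 1 + k1 r^2 times it, then the intrinsics apply), "world_from_camera" (4x4, takes a point from camera to world coordinates). Camera axes: x right, y down, z forward; pixel columns grow to the right and rows downward; lengths in m; the calibration is good to about 2 mm. A picture is of the moment at which its call begins.
- finish_job(): hands the job in, once; it reports no verdict.
Trained networks look in a picture, given as the dict that the camera call returned (one of the last four; its "shot" number tells which), for a name from the list of things; names that differ only in an ending like _2 or _b are one class to them, and where a whole thing is asked for, a point or a joint stands for the part that bears it (a point fixed in the world has none). Each returns a list of dicts, best first, with "score" (0 to 1); they miss things now and then, are a little off and sometimes report something else, mostly with a low value. They report only what shows in the picture. A call takes as long as a camera call. They do not tell look-alikes from the thing itself.
- look_for(label, picture): "uv" ([column, row] in pixels, amid what is visible of it).
- outline_of(label, picture): "mask" (480x640 bool, what is visible of it) and "uv" ([column, row] in pixels, amid what is visible of it).
The state is a dict: "t": time; "joints": joint angles; "joint_velocities": joint speeds; "effort": joint torques, N m; "ee_pos": TCP position; "tcp_rot": TCP orientation; "ft_force": force on the tool from outside, world axes, zero at the start; "moment": the same for the moment, N m; "opening": finger opening in m.
Only numpy, scipy, OpenCV 4.12 (cv2) and the standard library are available. Lean on these libraries where they do the work, as an engineer would, in place of code of your own. Each camera call takes 0.05 s, during which the arm holds its last target. There are 200 camera calls.

## Task

Close the gluing press: turn its big hex nut clockwise by hand until it is finger-tight, and no further by hand. Then take the open-ended wrench from the wooden rest, slide its jaw onto the nut and tighten the nut with it by about another eighth of a turn (45 degrees) clockwise. Finally lay the wrench back across both bars of the rest, let go of it, and leave the other things on the bench alone.

Things in the scene. Friction and masses are not known exactly. Their poses are not given: they have to be found in the camera images.
- press: gluing press screwed to the bench: plywood base 220 x 160 mm (along its x and y), a panel and a wooden cross bar (caul, 170 x 75 mm, top at z = 60 mm) on it, and in the middle an upright steel sleeve of 18 mm radius (z = 60 to 90 mm) that carries the nut. Origin: centre of its underside, on the bench; the nut's axis is its z axis. It does not move.
- nut_mid (a point): the captive hex nut: 46 mm across flats, 53 mm across corners, 26 mm high (90 to 116 mm above the bench). A bolt end of 11 mm radius stands up through it to 132 mm. Its point lies on the axis at mid height (103 mm) and turns with the nut; z is up; two of the six flats face +y and -y of this frame (corners point along +x and -x), the pattern repeats every 60 degrees. The nut only turns, it does not rise or come off. Nothing but the sleeve is below it down to 60 mm.
- nut (a joint): loose travel of the nut in rad, growing clockwise seen from above. Starts between 0.2 and 0.8; it turns easily (about 0.1 N m) up to 1.6, where it is finger-tight and meets a firm stop.
- stud (a joint): further turn of the tight nut (with its bolt) past finger-tight in rad, 0 at the start, growing clockwise seen from above; it moves only once the nut is finger-tight and takes about 0.9 N m, and stays where it is left. An eighth of a turn is 0.785; it must not be turned by hand. It turns to 1.5 at most. The nut's heading is the press's heading minus joint nut minus joint stud.
- rest: wooden tool rest fixed to the bench: board 150 x 150 x 8 mm with two bars along its y, each 18 mm wide, 140 mm long, tops at z = 40 mm, centred at x = -47 and +47 mm (76 mm free between them). Origin: centre of its underside on the bench.
- wrench_grip (a point): the loose steel wrench, 200 mm long, 14 mm thick, 0.35 kg, lying flat across the two bars of the rest. This point is the middle of its flat shank (24 mm wide), at mid thickness, 47 mm above the bench as it lies; the centre of mass is about 30 mm from it towards the jaw. x points along the wrench to the jaw, z is up. The rounded tail ends 70 mm behind this point.
- wrench_jaw (a point): centre of the wrench's open jaw, 110 mm from wrench_grip along x, same axes: it coincides with the nut's axis when the wrench is on. The jaw is open to +x, 49 mm wide between two flat parallel prongs (inner faces at y = -24.5 and +24.5 mm, from 26 mm behind to 12 mm ahead of this point, then flaring out to 23 mm ahead), head 81 mm wide. The 3 mm of play lets it turn about 7 degrees on the nut before it drives.
- glue: bystander: white bottle, 60 mm across, 160 mm tall, standing beyond the work. Origin under its base.
- tape: bystander: roll of paper tape, 100 mm across, 40 mm high, lying flat to the right. Origin under its centre.
- mallet: bystander: hammer lying on the bench to the left. Origin under its middle.
Mind the look-alikes: they are no part of the job. Of the things that look like the part that bears wrench_grip, the larger one is meant. Leave any green look-alike of the rest alone.

How it is judged:
By the outcome, as a careful person would: the job done as asked, in the order asked, and still so for the second after the job is handed in, with the robot touching nothing.
It also fails if it takes over 72 s, if anything falls off the work surface, if the arm or the gripper's body presses on something with over 40 N, if the wrist force passes 120 N, or if a joint passes its speed limit or range.

## Working session

There is one attempt and no reset: what is moved stays moved. The work goes in short steps, Python scripts to look and compute and a tool call to move; the robot and the scene stay as the last step left them, time stands still between calls to the robot, and variables do not carry over. Pictures are saved under pics/ and viewed, about 8 in all and at most 12, crops included, and the job is handed in when it is done.

Besides the shell and the picture viewer there is one more tool, called after "Call:" in YAML: its name, and indented under it one key for each argument. send_rows: Moves the arm, as the interface text tells. Its arguments: {"type":"object","properties":{"moves":{"type":"array"}},"required":["moves"]}

```bash
ls; mkdir -p pics
cat > h.py <<'E'
import numpy as np,cv2
from rig import state,camera,look_for,outline_of
def cloud(p):
    v,u=np.mgrid[0:480,0:640]
    K=np.array([[p['fx'],0,p['cx']],[0,p['fy'],p['cy']],[0,0,1]],float)
    D=np.array([p['k1'],0,0,0],float)
    n=cv2.undistortPoints(np.stack([u,v],-1).reshape(-1,1,2).astype(np.float64),K,D).reshape(480,640,2)
    z=p['z_map'].astype(float)
    P=np.stack([n[...,0]*z,n[...,1]*z,z],-1)
    T=np.array(p['world_from_camera'])
    W=P@T[:3,:3].T+T[:3,3]
    W[z==0]=np.nan
    return W
E
python3 - <<'E'
from h import *
for c in('top','side'):
    p=camera(c);cv2.imwrite(f'pics/{c}0.png',p['color']);W=cloud(p)
    print(c,p['fx'],p['k1'],np.round(p['world_from_camera'],2).tolist())
    for l in('press','nut_mid','rest','wrench_grip','wrench_jaw','glue','tape','mallet'):
        for d in outline_of(l,p)[:4]:
            m=d['mask'];q=W[m];q=q[~np.isnan(q[:,0])]
            print(l,round(d['score'],2),np.round(d['uv']),m.sum(),np.round(np.median(q,0),3) if len(q) else None)
s=state();print({k:np.round(s[k],3).tolist() for k in s})
E
```

```text
pics
top 461.450204762726 0.028504260226729635 [[0.0, -1.0, 0.05, 0.52], [-1.0, -0.0, 0.01, 0.0], [-0.01, -0.05, -1.0, 1.27], [0.0, 0.0, 0.0, 1.0]]
press 0.72 [410. 273.] 287 [ 0.525 -0.208  0.116]
press 0.69 [405. 270.] 4765 [ 0.525 -0.204  0.032]
nut_mid 0.78 [412. 269.] 326 [ 0.528 -0.214  0.116]
rest 0.97 [320. 339.] 3070 [0.343 0.013 0.009]
rest 0.57 [264. 245.] 2460 [0.595 0.17  0.008]
wrench_grip 0.82 [249. 222.] 1000 [0.659 0.199 0.053]
wrench_grip 0.57 [225. 322.] 474 [0.382 0.273 0.009]
wrench_grip 0.51 [414. 271.] 353 [ 0.525 -0.213  0.117]
wrench_grip 0.19 [318. 171.] 539 [0.786 0.022 0.108]
wrench_jaw 0.84 [254. 218.] 906 [0.658 0.198 0.053]
wrench_jaw 0.59 [224. 323.] 459 [0.383 0.273 0.009]
glue 0.89 [319. 166.] 588 [0.787 0.022 0.107]
tape 0.47 [252. 224.] 999 [0.656 0.199 0.053]
mallet 0.79 [158. 233.] 1212 [0.628 0.462 0.022]
side 512.5523178107632 0.05188549644665856 [[1.0, -0.05, 0.05, 0.53], [-0.07, -0.76, 0.65, -0.78], [0.01, -0.65, -0.76, 1.01], [0.0, 0.0, 0.0, 1.0]]
press 0.63 [298. 342.] 6839 [ 0.528 -0.242  0.032]
nut_mid 0.75 [299. 316.] 401 [ 0.53  -0.227 
[... 292 characters left out ...]
83 0.27  0.008]
wrench_jaw 0.78 [344. 192.] 982 [0.658 0.194 0.052]
wrench_jaw 0.2 [298. 319.] 399 [ 0.526 -0.229  0.114]
glue 0.92 [404. 235.] 1158 [0.794 0.004 0.088]
glue 0.39 [317. 214.] 1905 [0.594 0.155 0.009]
tape 0.95 [321. 430.] 1701 [ 0.554 -0.45   0.039]
mallet 0.94 [323. 140.] 808 [0.62  0.455 0.021]
mallet 0.19 [406. 235.] 1110 [0.793 0.003 0.09 ]
{'t': 0.9, 'joints': [-1.23, 0.353, 1.633, 0.0, 1.155, -0.002], 'joint_velocities': [-0.001, -0.0, 0.0, 0.001, 0.002, -0.001], 'effort': [-0.002, -60.516, -34.244, -0.0, 0.001, -0.0], 'ee_pos': [0.21, -0.589, 0.231], 'tcp_rot': [3.142, -0.0, 0.343], 'ft_force': [-0.123, 1.097, 0.241], 'moment': [0.047, 0.014, -0.035], 'opening': 0.086}
```

View pics/top0.png

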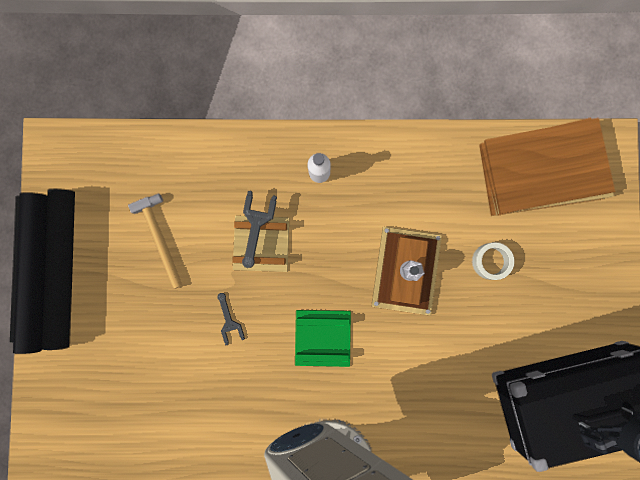

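```bash
cat >> h.py <<'E'
def sel(W,c,r,z0,z1):
    d=np.hypot(W[...,0]-c[0],W[...,1]-c[1]); m=(d<r)&(W[...,2]>z0)&(W[...,2]<z1); return m
def rect(q): return cv2.minAreaRect((q[:,:2]*1000).astype(np.float32))
E
python3 - <<'E'
from h import *
from scipy.spatial import ConvexHull
p=camera('top');W=cloud(p)
# nut top
m=sel(W,(.526,-.212),.06,.108,.125);q=W[m];print('nut',len(q),rect(q))
m2=sel(W,(.526,-.212),.06,.126,.14);print('bolt',m2.sum(),np.mean(W[m2],0))
m=sel(W,(.526,-.212),.16,.052,.068);print('caul',rect(W[m]))
m=sel(W,(.526,-.212),.16,.006,.07);print('press',rect(W[m]))
m=sel(W,(.655,.19),.16,.046,.065);q=W[m];print('wrench',len(q),rect(q),np.median(q[:,2]))
m=sel(W,(.6,.17),.14,.03,.045);q=W[m];print('bars',len(q),rect(q))
m=sel(W,(.6,.17),.14,.006,.045);print('rest',rect(W[m]))
im=p['color']
a=cv2.resize(im[190:320,180:310],(520,520),interpolation=cv2.INTER_CUBIC)
b=cv2.resize(im[240:310,370:440],(520,520),interpolation=cv2.INTER_CUBIC)
cv2.imwrite('pics/crop1.png',np.hstack([a,b])[:, :].copy() if 0 else cv2.resize(np.hstack([a,b]),(800,400)))
E
```

```text
nut 242 ((527.2015991210938, -213.73764038085938), (45.61154556274414, 50.74749755859375), 45.52091598510742)
bolt 62 [ 0.5269171  -0.21322474  0.13165062]
caul ((526.9166259765625, -213.88490295410156), (75.491455078125, 169.8246307373047), 81.59574890136719)
press ((523.6461181640625, -211.71681213378906), (301.6650085449219, 304.7043151855469), 5.003546237945557)
wrench 964 ((632.3731689453125, 192.48574829101562), (81.37776947021484, 202.5248565673828), 80.41468048095703) 0.05321300665868345
bars 562 ((636.5391235351562, 181.91616821289062), (139.1410675048828, 185.17056274414062), 87.85552978515625)
rest ((591.9970703125, 181.8587646484375), (251.84385681152344, 237.18011474609375), 37.43696212768555)
```

View pics/crop1.png

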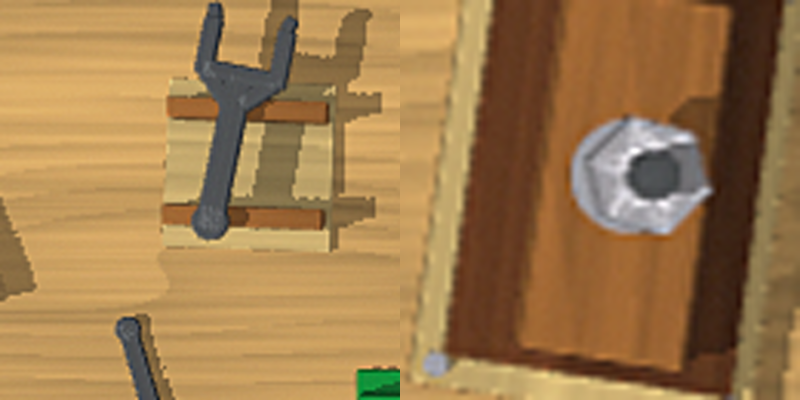

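The top view shows two wrenches: a large one at (258,225) on the wooden rest and a small one at (229,320) on the bench. It also shows two rests, wooden at (264,245) and green at (323,338). I choose the large wrench and the wooden rest, and the crop confirms the jaw is up (+x) and the tail is at the lower bar. The nut is at (412,270). Next I'll fit the nut, press and rest headings.

```bash
cat >> h.py <<'E'
from scipy.optimize import minimize
def hexfit(cams=('top','side'),c0=(.527,-.2135),zr=(.113,.1195)):
    out=[]
    for c in cams:
        W=cloud(camera(c));q=W[sel(W,c0,.045,*zr)][:,:2]
        qa=W[sel(W,c0,.045,.126,.14)][:,:2]
        best=[]
        # fit: hexagon boundary must hug hull: min sum of outside distance + hull point distance
        h=cv2.convexHull((q*1000).astype(np.float32)).reshape(-1,2)
        def cost(x,full=False):
            d=h-x[:2]; k=np.arange(6)*np.pi/3+x[2]+np.pi/6
            s=(d@np.array([np.cos(k),np.sin(k)])).max(1)-22.5
            return np.mean(np.sqrt(s**2+.25))
        for a in np.arange(0,60,5):
            r=minimize(cost,[*h.mean(0),np.radians(a)],method='Nelder-Mead');best.append((r.fun,r.x))
        best.sort(key=lambda t:t[0]);f,x=best[0]
        out.append((c,len(q),round(f,2),np.round(x[:2],1).tolist(),round(np.degrees(x[2])%60,1)))
        print(out[-1],'bolt',np.round(np.mean(qa,0)*1000,1),len(qa))
    return out
E
python3 - <<'E'
from h import *
hexfit()
for c in('top','side'):
    W=cloud(camera(c))
    print(c,'caul',rect(W[sel(W,(.526,-.212),.13,.056,.064)]))
    print('wr',rect(W[sel(W,(.65,.19),.16,.049,.06)]))
    m=sel(W,(.6,.17),.13,.037,.044)
    n,l,st,ce=cv2.connectedComponentsWithStats(m.astype(np.uint8))
    for i in range(1,n):
        if st[i,4]>40: q=W[l==i];print('bar',st[i,4],rect(q),np.round(np.median(q[:,2]),4))
E
```

```text
('top', 205, np.float64(0.63), [526.8, -214.2], np.float64(15.9)) bolt [ 526.9 -213.3] 63
('side', 270, np.float64(1.03), [527.4, -215.7], np.float64(14.1)) bolt [ 527.7 -217.3] 90
top caul ((526.8907470703125, -213.6891326904297), (75.39202880859375, 169.74362182617188), 81.55062103271484)
wr ((632.1290893554688, 192.9536590576172), (80.95262908935547, 201.75144958496094), 80.4288101196289)
bar 86 ((647.8893432617188, 229.20631408691406), (43.77077865600586, 16.886821746826172), 85.64263153076172) 0.0395
bar 122 ((644.2799072265625, 147.36044311523438), (67.34294128417969, 16.537353515625), 89.9272232055664) 0.0397
bar 55 ((555.3011474609375, 239.66197204589844), (29.739627838134766, 16.159404754638672), 89.93597412109375) 0.04
bar 171 ((551.757080078125, 155.5308074951172), (80.70361328125, 17.321096420288086), 87.50686645507812) 0.0398
side caul ((527.3948364257812, -216.13912963867188), (77.03421020507812, 169.73202514648438), 82.04249572753906)
wr ((632.5291137695312, 191.97164916992188), (84.30400085449219, 201.59039306640625), 78.11299896240234)
bar 52 ((649.0942993164062, 232.82797241210938), (36.80445861816406, 16.680463790893555), 85.20054626464844) 0.0397
bar 147 ((553.711669921875, 155.20849609375), (88.55691528320312, 21.48602294921875), 89.46171569824219) 0.04
bar 119 ((647.4947509765625, 146.88162231445312), (28.452896118164062, 79.45329284667969), 6.855529308319092) 0.04
```

Call:
send_rows:
  moves:
    - [0.396,0.468,0,0.3075,1]
    - [0.396,0.468,0,0.3075,1]
    - [0.396,0.468,0,0.3075,1]
    - [0.396,0.468,0,0.3075,1]
    - [0.396,0.468,0,0.3075,1]
    - [0.396,0.468,0,0.3075,1]
    - [0.396,0.468,0,0.3075,1]
    - [0.396,0.468,0,0.3075,1]
    - [0.396,0.468,0,0.3075,1]
    - [0.396,0.468,0,0.3075,1]
    - [0.396,0.468,0,0.3075,1]
    - [0.396,0.468,0,0.3075,1]

```text
t: 2.15
ee_pos: [0.5286, -0.2117, 0.2315]
tcp_rot: [3.141, -0.0, 1.31]
ft_force: [0.3, -0.2, 0.1]
opening: 0.0854
```

Call:
send_rows:
  moves:
    - [0,0,0,0,1]

```text
t: 2.23
ee_pos: [0.5318, -0.2078, 0.2317]
tcp_rot: [3.139, -0.002, 1.313]
ft_force: [-0.0, -0.1, -0.4]
opening: 0.0853
```

Call:
send_rows:
  moves:
    - [-0.006,-0.0084,0,0,1]
    - [-0.006,-0.0084,0,0,1]
    - [-0.006,-0.0084,-0.05,0,1]
    - [-0.006,-0.0084,-0.08,0,1]
    - [-0.006,-0.0084,-0.08,0,1]

```text
t: 2.65
ee_pos: [0.523, -0.2147, 0.1633]
tcp_rot: [-3.136, -0.003, 1.311]
ft_force: [-0.7, 0.7, -1.0]
opening: 0.0856
```

Run:
```python
from h import *
s=state();print(s['ee_pos'],s['tcp_rot'],s['moment'],s['joints'])
p=camera('side');cv2.imwrite('pics/s1.png',cv2.resize(p['color'][200:380,180:420],(800,600),interpolation=cv2.INTER_CUBIC))
```

```text
[ 0.52301458 -0.21471046  0.16334248] [-3.13633647e+00 -2.60974683e-03  1.31106557e+00] [0.03084926 0.04044507 0.00288592] [-0.39334292  0.33937644  1.82152855  0.0022618   0.98624584 -0.13487238]
```

View pics/s1.png

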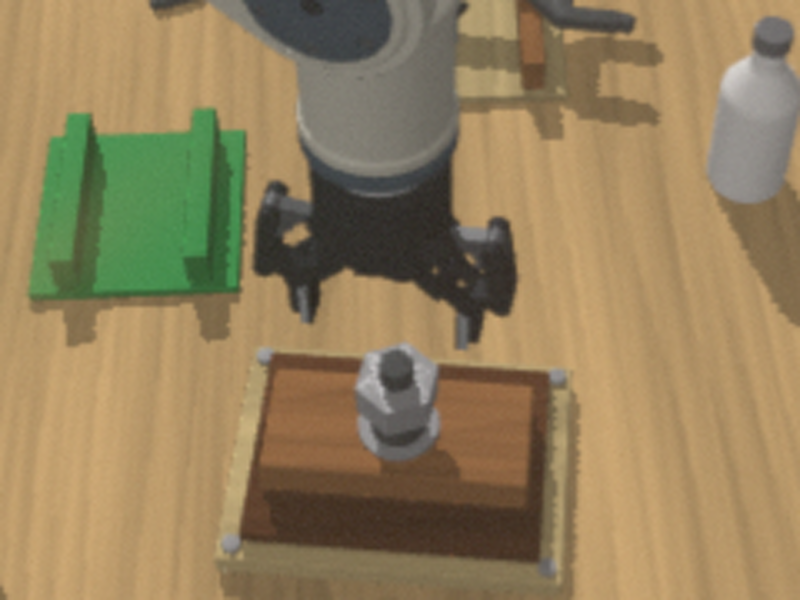

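The gripper stands over the nut (crop around (397,390)), with its fingers on either side of it. I'll descend.

Call:
send_rows:
  moves:
    - [0.005,0,-0.02,0,1]
    - [0.005,0,-0.04,0,1]
    - [0.005,0,-0.06,0,1]
    - [0.005,0,-0.08,0,1]
    - [0.005,0,-0.1,0,1]
    - [0.005,0,-0.1,0,1]
    - [0.005,0,-0.1,0,1]

```text
t: 3.28
ee_pos: [0.5285, -0.216, 0.0869]
tcp_rot: [-3.139, -0.002, 1.31]
ft_force: [-0.0, -0.5, -0.6]
opening: 0.0855
```

Call:
send_rows:
  moves:
    - [0,0,0,0,0.1]
    - [0,0,0,0,-0.3]
    - [0,0,0,0,-0.3]
    - [0,0,0,0,-0.3]
    - [0,0,0,0,-0.3]
    - [0,0,0,0,-0.3]

```text
t: 3.78
ee_pos: [0.5263, -0.2157, 0.0881]
tcp_rot: [-3.135, -0.002, 1.31]
ft_force: [-11.8, 1.6, 15.3]
opening: 0.0452
```

Run:
```python
from h import *
s=state();print(s['ee_pos'],s['tcp_rot'],s['moment'],s['ft_force'],s['opening'])
```

```text
[ 0.52634513 -0.21568564  0.0881328 ] [-3.13514452e+00 -2.00840922e-03  1.31031897e+00] [ 0.21433894  1.93627146 -0.01830449] [-11.82029858   1.62653395  15.28264078] 0.04516279703556292
```

Call:
send_rows:
  moves:
    - [0,0,0,-0.03,-0.3]
    - [0,0,0,-0.06,-0.3]
    - [0,0,0,-0.09,-0.3]
    - [0,0,0,-0.12,-0.3]
    - [0,0,0,-0.15,-0.3]
    - [0,0,0,-0.18,-0.3]
    - [0,0,0,-0.21,-0.3]
    - [0,0,0,-0.24,-0.3]
    - [0,0,0,-0.25,-0.3]
    - [0,0,0,-0.25,-0.3]

```text
t: 4.62
ee_pos: [0.5245, -0.2144, 0.0883]
tcp_rot: [-3.132, -0.0, 0.523]
ft_force: [-5.7, 6.0, 3.7]
opening: 0.0451
```

```bash
cat > st.py <<'E'
from h import *
s=state();print(np.round(s['t'],2),np.round(s['ee_pos'],4),'yaw',round(np.degrees(s['tcp_rot'][2]),2),np.round(s['tcp_rot'],3),'M',np.round(s['moment'],3),'F',np.round(s['ft_force'],1),np.round(s['opening'],4),np.round(s['joints'],2))
E
python3 st.py
```

```text
4.62 [ 0.5245 -0.2144  0.0883] yaw 29.94 [-3.132 -0.     0.523] M [ 0.696  0.75  -0.121] F [-5.7  6.   3.7] 0.0451 [-0.39  0.44  1.87  0.01  0.84  0.65]
```

Call:
send_rows:
  moves:
    - [0,0,0,-0.02,-0.3]
    - [0,0,0,-0.037,-0.3]
    - [0,0,0,-0.037,-0.3]
    - [0,0,0,-0.037,-0.3]

```text
t: 4.95
ee_pos: [0.5243, -0.214, 0.0884]
tcp_rot: [-3.131, -0.0, 0.408]
ft_force: [1.0, 2.2, -3.9]
opening: 0.0452
```

```bash
python3 st.py
```

```text
4.95 [ 0.5243 -0.214   0.0884] yaw 23.36 [-3.131 -0.     0.408] M [ 0.135 -0.129 -0.103] F [ 1.   2.2 -3.9] 0.0452 [-0.39  0.44  1.87  0.01  0.84  0.76]
```

Call:
send_rows:
  moves:
    - [0,0,0,-0.006,-0.3]
    - [0,0,0,-0.006,-0.3]
    - [0,0,0,-0.006,-0.3]

```text
t: 5.2
ee_pos: [0.5243, -0.214, 0.0884]
tcp_rot: [-3.131, -0.0, 0.389]
ft_force: [0.3, 2.3, -4.4]
opening: 0.0447
```

```bash
python3 st.py
```

```text
5.2 [ 0.5243 -0.214   0.0884] yaw 22.31 [-3.131 -0.     0.389] M [-0.025 -0.264 -0.052] F [ 0.3  2.3 -4.4] 0.0447 [-0.39  0.44  1.87  0.01  0.84  0.78]
```

Call:
send_rows:
  moves:
    - [0,0,0,-0.006,-0.3]
    - [0,0,0,-0.006,-0.3]
    - [0,0,0,-0.006,-0.3]

```text
t: 5.45
ee_pos: [0.5243, -0.2139, 0.0884]
tcp_rot: [-3.131, -0.0, 0.37]
ft_force: [0.3, 1.5, -4.7]
opening: 0.0449
```

```bash
python3 st.py
```

```text
5.45 [ 0.5243 -0.2139  0.0884] yaw 21.22 [-3.131 -0.     0.37 ] M [-0.034 -0.242 -0.07 ] F [ 0.3  1.5 -4.7] 0.0449 [-0.39  0.44  1.87  0.01  0.84  0.8 ]
```

Call:
send_rows:
  moves:
    - [0,0,0,-0.004,-0.3]
    - [0,0,0,-0.004,-0.3]
    - [0,0,0,-0.004,-0.3]

```text
t: 5.7
ee_pos: [0.5243, -0.2139, 0.0884]
tcp_rot: [-3.131, -0.0, 0.358]
ft_force: [-1.4, 2.7, -4.4]
opening: 0.0451
```

```bash
python3 st.py
```

```text
5.7 [ 0.5243 -0.2139  0.0884] yaw 20.49 [-3.131 -0.     0.358] M [-0.032 -0.191 -0.056] F [-1.4  2.7 -4.4] 0.0451 [-0.39  0.44  1.87  0.01  0.84  0.81]
```

Call:
send_rows:
  moves:
    - [0,0,0,-0.003,-0.3]
    - [0,0,0,-0.003,-0.3]
    - [0,0,0,-0.003,-0.3]

```text
t: 5.95
ee_pos: [0.5243, -0.2139, 0.0884]
tcp_rot: [-3.131, 0.0, 0.349]
ft_force: [0.9, 1.7, -4.5]
opening: 0.0447
```

```bash
python3 st.py
```

```text
5.95 [ 0.5243 -0.2139  0.0884] yaw 19.97 [-3.131  0.     0.349] M [-0.002 -0.189  0.271] F [ 0.9  1.7 -4.5] 0.0447 [-0.39  0.44  1.87  0.01  0.84  0.82]
```

Call:
send_rows:
  moves:
    - [0,0,0,-0.0012,-0.3]
    - [0,0,0,-0.0012,-0.3]
    - [0,0,0,-0.0012,-0.3]

```text
t: 6.2
ee_pos: [0.5243, -0.2139, 0.0884]
tcp_rot: [-3.131, 0.0, 0.345]
ft_force: [-0.0, 2.1, -4.8]
opening: 0.0449
```

```bash
python3 st.py
```

```text
6.2 [ 0.5243 -0.2139  0.0884] yaw 19.78 [-3.131  0.     0.345] M [ 0.027 -0.234  0.718] F [-0.   2.1 -4.8] 0.0449 [-0.39  0.44  1.87  0.01  0.84  0.82]
```

Call:
send_rows:
  moves:
    - [0,0,0,0,0.3]
    - [0,0,0,0,1]
    - [0,0,0,0,1]
    - [0,0,0,0,1]
    - [0,0,0.03,0,1]
    - [0,0,0.08,0,1]
    - [0,0,0.13,0,1]
    - [0,0,0.16,0,1]
    - [0,0,0.16,0,1]
    - [0,0,0.16,0,1]

```text
t: 7.03
ee_pos: [0.5253, -0.2144, 0.2182]
tcp_rot: [-3.133, -0.003, 0.345]
ft_force: [0.2, -0.2, -1.1]
opening: 0.0858
```

Call:
send_rows:
  moves:
    - [0.098,0.514,0,-0.1655,1]
    - [0.098,0.514,0,-0.1655,1]
    - [0.098,0.514,0,-0.1655,1]
    - [0.098,0.514,0,-0.1655,1]
    - [0.098,0.514,0,-0.1655,1]
    - [0.098,0.514,0,-0.1655,1]
    - [0.098,0.514,0,-0.1655,1]
    - [0.098,0.514,0,-0.1655,1]
    - [0.098,0.514,0,-0.1655,1]
    - [0.098,0.514,0,-0.1655,1]
    - [0.098,0.514,0,-0.1655,1]
    - [0.098,0.514,0,-0.1655,1]

```text
t: 8.03
ee_pos: [0.6032, 0.2002, 0.2162]
tcp_rot: [-3.134, -0.001, -0.172]
ft_force: [0.1, 0.3, 0.1]
opening: 0.0856
```

```bash
python3 - <<'E'
from h import *
hexfit(('side',))
W=cloud(camera('side'));print('wr',rect(W[sel(W,(.65,.19),.16,.049,.06)]))
E
python3 st.py
```

```text
('side', 272, np.float64(0.83), [527.6, -216.0], np.float64(19.2)) bolt [ 527.6 -217.3] 88
wr ((635.59228515625, 196.79714965820312), (83.76383209228516, 202.73379516601562), 74.00386047363281)
8.13 [0.6027 0.1966 0.2165] yaw -9.95 [-3.135 -0.    -0.174] M [ 0.008 -0.018  0.035] F [ 0.5 -0.1  0.2] 0.0854 [0.31 0.38 1.63 0.01 1.13 2.05]
```

Call:
send_rows:
  moves:
    - [0,0.001,-0.05,0,1]
    - [0,0.001,-0.1,0,1]
    - [0,0.001,-0.14,0,1]
    - [0,0.001,-0.18,0,1]
    - [0,0.001,-0.21,0,1]
    - [0,0.001,-0.2375,0,1]
    - [0,0.001,-0.2375,0,1]
    - [0,0.001,-0.2375,0,1]
    - [0,0.001,-0.2375,0,1]

```text
t: 8.88
ee_pos: [0.6033, 0.1964, 0.0275]
tcp_rot: [-3.135, -0.001, -0.175]
ft_force: [1.1, 0.0, 0.4]
opening: 0.0852
```

Call:
send_rows:
  moves:
    - [0,0,0,0,0]
    - [0,0,0,0,-1]
    - [0,0,0,0,-1]
    - [0,0,0,0,-1]
    - [0,0,0,0,-1]
    - [0,0,0,0,-1]
    - [0,0,0,0,-1]

```text
t: 9.47
ee_pos: [0.604, 0.197, 0.0285]
tcp_rot: [-3.134, -0.002, -0.175]
ft_force: [-0.2, 1.0, 6.8]
opening: 0.0232
```

```bash
python3 st.py
```

```text
9.47 [0.604  0.197  0.0285] yaw -10.01 [-3.134e+00 -2.000e-03 -1.750e-01] M [ 0.244  0.15  -0.004] F [-0.2  1.   6.8] 0.0232 [0.31 0.61 1.75 0.01 0.78 2.05]
```

Call:
send_rows:
  moves:
    - [0,0,0.02,0,-1]
    - [0,0,0.05,0,-1]
    - [0,0,0.09,0,-1]
    - [0,0,0.13,0,-1]
    - [0,0,0.17,0,-1]
    - [0,0,0.18,0,-1]
    - [0,0,0.18,0,-1]
    - [0,0,0.18,0,-1]

```text
t: 10.13
ee_pos: [0.6032, 0.1968, 0.1714]
tcp_rot: [-3.135, -0.001, -0.175]
ft_force: [-0.3, 0.6, -4.8]
opening: 0.0233
```

```bash
cat >> h.py <<'E'
def wrench(cam,off=.1,h=None):
    s=state();e=np.array(s['ee_pos']);ps=s['tcp_rot'][2]
    W=cloud(camera(cam));d=W-e;c,n=np.cos(ps),np.sin(ps)
    L=np.stack([d[...,0]*c+d[...,1]*n,-d[...,0]*n+d[...,1]*c,d[...,2]],-1)
    # head points in tool heading frame: front part, near wrench height
    m=(L[...,0]>.06)&(L[...,0]<.15)&(abs(L[...,1])<.06)&(L[...,2]>.0)&(L[...,2]<.045)
    q=L[m];top=q[q[:,2]>np.percentile(q[:,2],60)-.004]
    tip=q[q[:,0]>.105]
    a=tip[tip[:,1]>0];b=tip[tip[:,1]<0]
    print(cam,len(q),'tip x',np.round(np.percentile(q[:,0],[99,100])*1000,1),'y range',np.round([q[:,1].min()*1000,q[:,1].max()*1000],1),
     'z head med',round(np.median(q[:,2])*1000,1),'tip z',round(np.median(tip[:,2])*1000,1),'left inner',np.round([np.percentile(a[:,1],3)*1000,len(a)],1),'right inner',np.round([np.percentile(b[:,1],97)*1000,len(b)],1))
    # midline from rearrow columns
    for x0 in(.1,.115):
        k=(q[:,0]>x0)&(q[:,0]<x0+.012);y=q[k,1]
        if k.sum()>8:print('  x',x0,'ymin,ymax',np.round([y.min()*1000,y.max()*1000],1),'mid',round((y.min()+y.max())*500,1))
E
python3 - <<'E'
from h import *
wrench('top');wrench('side')
p=camera('top');cv2.imwrite('pics/t2.png',cv2.resize(p['color'][150:310,170:450],(800,457),interpolation=cv2.INTER_CUBIC))
E
python3 st.py
```

```text
top 333 tip x [128.3 131.2] y range [-42.3  36.6] z head med 23.9 tip z 23.6 left inner [23. 48.] right inner [-27.8  66. ]
  x 0.1 ymin,ymax [-42.3  28.8] mid -6.7
  x 0.115 ymin,ymax [-41.7  36.6] mid -2.5
side 501 tip x [130.4 131.2] y range [-47.7  39.7] z head med 23.4 tip z 21.6 left inner [20.1 70. ] right inner [-29.5  78. ]
  x 0.1 ymin,ymax [-47.4  37.1] mid -5.2
  x 0.115 ymin,ymax [-44.7  38.4] mid -3.2
10.28 [0.6025 0.1966 0.1699] yaw -10.01 [-3.136e+00  1.000e-03 -1.750e-01] M [ 0.015  0.047 -0.009] F [-0.2 -1.1 -4.1] 0.0229 [0.31 0.43 1.67 0.01 1.04 2.05]
```

View pics/t2.png

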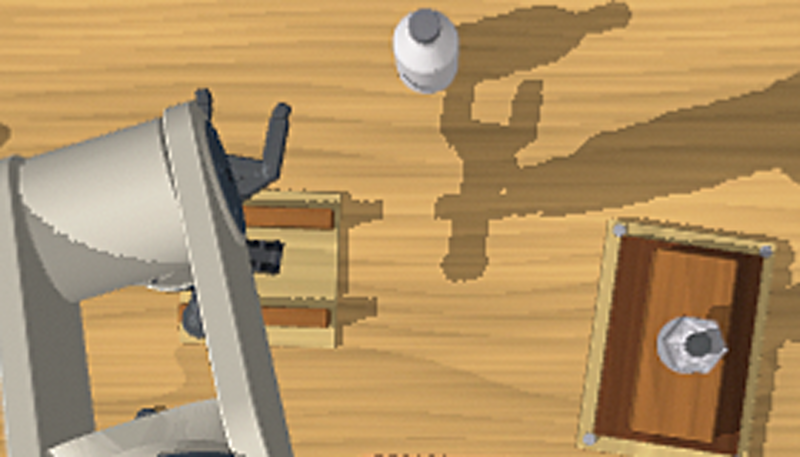

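The wrench is held level, with its jaw at crop (265,150) and both bars of the rest now clear. I'll carry it to a stand-off in line with the nut's flats.

Call:
send_rows:
  moves:
    - [-0.015,-0.03,0,0.01,-1]
    - [-0.035,-0.07,0,0.025,-1]
    - [-0.055,-0.11,0,0.04,-1]
    - [-0.075,-0.15,0,0.055,-1]
    - [-0.095,-0.19,0,0.07,-1]
    - [-0.115,-0.23,0,0.085,-1]
    - [-0.135,-0.27,0,0.1,-1]
    - [-0.155,-0.31,0,0.115,-1]
    - [-0.175,-0.35,0,0.13,-1]
    - [-0.195,-0.39,0,0.14,-1]
    - [-0.215,-0.43,0,0.15,-1]
    - [-0.225,-0.45,0,0.155,-1]

```text
t: 11.28
ee_pos: [0.4197, -0.1656, 0.1686]
tcp_rot: [-3.135, 0.004, 0.313]
ft_force: [0.6, 1.5, -3.4]
opening: 0.0231
```

```bash
python3 st.py
```

```text
11.28 [ 0.4197 -0.1656  0.1686] yaw 17.95 [-3.135  0.004  0.313] M [-0.021  0.105 -0.002] F [ 0.6  1.5 -3.4] 0.0231 [-0.38  0.16  2.05  0.    0.94  0.87]
```

Call:
send_rows:
  moves:
    - [-0.02,-0.045,0,0.01,-1]
    - [-0.045,-0.09,0,0.014,-1]
    - [-0.067,-0.133,0,0.014,-1]
    - [-0.067,-0.133,0,0.014,-1]
    - [-0.067,-0.133,0,0.014,-1]
    - [-0.067,-0.133,-0.04,0.014,-1]
    - [-0.067,-0.133,-0.08,0.014,-1]
    - [-0.067,-0.133,-0.103,0.014,-1]
    - [-0.067,-0.133,-0.103,0.014,-1]
    - [-0.067,-0.133,-0.103,0.014,-1]

```text
t: 12.12
ee_pos: [0.3656, -0.2705, 0.0852]
tcp_rot: [-3.132, 0.006, 0.359]
ft_force: [-0.3, -0.2, -4.1]
opening: 0.023
```

```bash
python3 st.py
python3 - <<'E'
from h import *
wrench('top');wrench('side')
p=camera('top');cv2.imwrite('pics/t3.png',cv2.resize(p['color'][220:350,330:490],(800,650),interpolation=cv2.INTER_CUBIC)[:600])
W=cloud(p)
hexfit()
E
```

```text
12.12 [ 0.3656 -0.2705  0.0852] yaw 20.54 [-3.132  0.006  0.359] M [-0.045  0.095  0.018] F [-0.3 -0.2 -4.1] 0.023 [-0.64  0.31  2.1   0.    0.74  0.57]
top 539 tip x [147.1 149.8] y range [-41.   39.6] z head med 24.4 tip z 23.6 left inner [ 1.8 66. ] right inner [-2.9 68. ]
  x 0.1 ymin,ymax [-40.7  39.6] mid -0.6
  x 0.115 ymin,ymax [-40.4  39.3] mid -0.5
side 835 tip x [148.6 149.8] y range [-44.7  37.5] z head med 24.3 tip z 23.4 left inner [20.9 97. ] right inner [ -3.8 143. ]
  x 0.1 ymin,ymax [-44.3  36.6] mid -3.8
  x 0.115 ymin,ymax [-44.   35.6] mid -4.2
('top', 211, np.float64(0.68), [527.1, -213.7], np.float64(20.7)) bolt [ 527.  -213.4] 62
('side', 278, np.float64(1.09), [527.4, -216.0], np.float64(20.5)) bolt [ 527.6 -217.1] 88
```

View pics/t3.png

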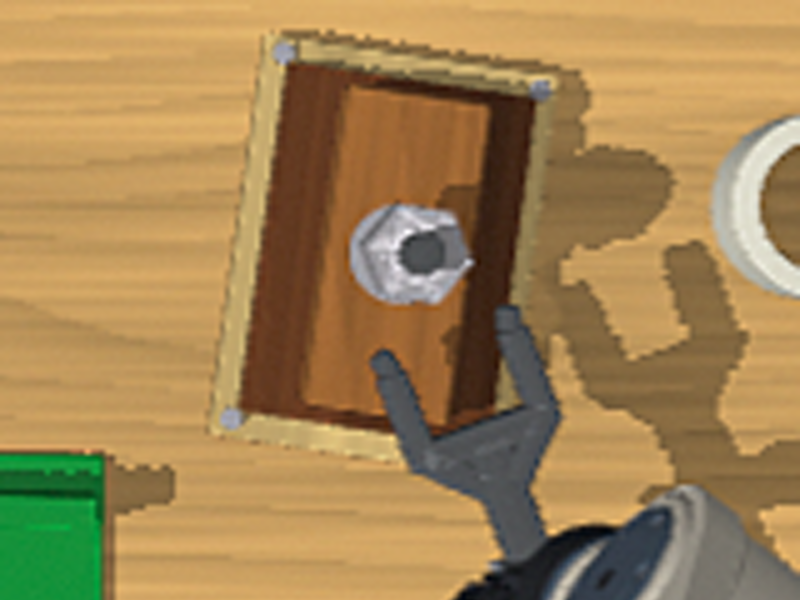

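The wrench is in line with the nut, its prong tips at crop (383,360) and (508,318) and the nut at (415,252). It only needs to shift about 2.5 mm to its right. I'll slide it on gently.

Call:
send_rows:
  moves:
    - [0.0011,-0.0029,0,-0.003,-1]
    - [0.0011,-0.0029,0,-0.003,-1]
    - [0.012,0.001,0,-0.003,-1]
    - [0.024,0.0054,0,-0.003,-1]
    - [0.035,0.0095,0,-0.003,-1]
    - [0.045,0.013,0,-0.003,-1]
    - [0.054,0.0163,0,-0.003,-1]
    - [0.054,0.0163,0,-0.003,-1]
    - [0.054,0.0163,0,-0.003,-1]

```text
t: 13.12
ee_pos: [0.4105, -0.2581, 0.0869]
tcp_rot: [-3.135, 0.003, 0.35]
ft_force: [-0.1, 5.6, -5.2]
opening: 0.0228
```

```bash
python3 st.py
```

```text
13.12 [ 0.4105 -0.2581  0.0869] yaw 20.04 [-3.135e+00  3.000e-03  3.500e-01] M [0.804 0.072 0.507] F [-0.1  5.6 -5.2] 0.0228 [-0.57  0.34  2.04  0.    0.76  0.65]
```

Call:
send_rows:
  moves:
    - [-0.0005,0.0014,0,0,-1]
    - [0.006,0.004,0,0,-1]
    - [0.012,0.006,0,0,-1]
    - [0.017,0.0078,0,0,-1]
    - [0.017,0.0078,0,0,-1]
    - [0.017,0.0078,0,0,-1]

```text
t: 13.62
ee_pos: [0.4246, -0.2518, 0.087]
tcp_rot: [-3.135, 0.003, 0.35]
ft_force: [-0.2, 0.7, -4.1]
opening: 0.0224
```

```bash
python3 st.py
python3 - <<'E'
from h import *
hexfit(('side','top'))
p=camera('top');cv2.imwrite('pics/t4.png',cv2.resize(p['color'][235:305,370:455],(800,659),interpolation=cv2.INTER_CUBIC)[:600])
E
```

```text
13.62 [ 0.4246 -0.2518  0.087 ] yaw 20.06 [-3.135e+00  3.000e-03  3.500e-01] M [0.069 0.097 0.069] F [-0.2  0.7 -4.1] 0.0224 [-0.54  0.35  2.02  0.    0.77  0.68]
('side', 364, np.float64(10.7), [508.1, -221.8], np.float64(3.3)) bolt [ 527.6 -217.2] 89
('top', 281, np.float64(13.83), [518.5, -224.3], np.float64(33.3)) bolt [ 526.9 -213.3] 63
```

View pics/t4.png

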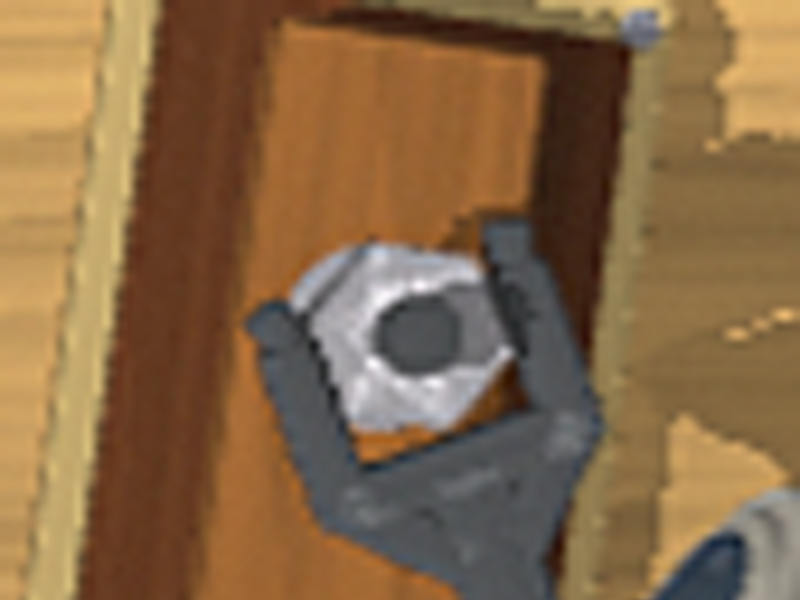

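The jaw now encloses the nut, prongs on two flats at crop (300,360) and (510,300), and the force is near zero. I'll work out the arc about the axis.

```bash
cat > arc.py <<'E'
import sys
from h import *
# args: step deg, n, measured start
C=np.array([.526,-.2142]);s=state();e=np.array(s['ee_pos'][:2]);d=e-C;st,n=float(sys.argv[1]),int(sys.argv[2])
print('r',np.linalg.norm(d),'pos ang',np.degrees(np.arctan2(-d[1],-d[0])),'yaw',np.degrees(s['tcp_rot'][2]))
a0=np.arctan2(d[1],d[0]) if len(sys.argv)<4 else s['tcp_rot'][2]+np.pi
r=.1085
rows=[]
for k in range(1,n+1):
    a=a0+np.radians(st*k);t=C+r*np.array([np.cos(a),np.sin(a)])
    rows.append([round(float((t[0]-e[0])/.8),4),round(float((t[1]-e[1])/.8),4),0,round(st*k/180,4),-1])
print(rows)
E
python3 arc.py -2.5 12
```

```text
r 0.1086250461503539 pos ang 20.342066139954582 yaw 20.034856569705678
[[-0.0018, 0.0056, 0, -0.0139, -1], [-0.0035, 0.0113, 0, -0.0278, -1], [-0.0049, 0.0171, 0, -0.0417, -1], [-0.0061, 0.0229, 0, -0.0556, -1], [-0.007, 0.0287, 0, -0.0694, -1], [-0.0077, 0.0346, 0, -0.0833, -1], [-0.0081, 0.0405, 0, -0.0972, -1], [-0.0083, 0.0464, 0, -0.1111, -1], [-0.0082, 0.0523, 0, -0.125, -1], [-0.0079, 0.0582, 0, -0.1389, -1], [-0.0073, 0.0641, 0, -0.1528, -1], [-0.0064, 0.07, 0, -0.1667, -1]]
```

Call:
send_rows:
  moves:
    - [-0.0018,0.0056,0,-0.014,-1]
    - [-0.0035,0.0113,0,-0.028,-1]
    - [-0.0035,0.0113,0,-0.028,-1]

```text
t: 14.02
ee_pos: [0.4202, -0.2421, 0.0867]
tcp_rot: [-3.134, 0.004, 0.26]
ft_force: [-1.7, 1.2, -4.0]
opening: 0.023
```

```bash
python3 st.py; python3 arc.py -2.5 4
```

```text
14.02 [ 0.4202 -0.2421  0.0867] yaw 14.88 [-3.134  0.004  0.26 ] M [0.143 0.314 0.309] F [-1.7  1.2 -4. ] 0.023 [-0.53  0.34  2.04  0.    0.77  0.78]
r 0.1094106319591771 pos ang 14.7713424374896 yaw 14.876173508848138
[[-0.0003, 0.006, 0, -0.0139, -1], [-0.0014, 0.0119, 0, -0.0278, -1], [-0.0023, 0.0177, 0, -0.0417, -1], [-0.0029, 0.0236, 0, -0.0556, -1]]
```

Call:
send_rows:
  moves:
    - [-0.0005,0.006,0,-0.014,-1]
    - [-0.0014,0.0119,0,-0.028,-1]
    - [-0.0014,0.0119,0,-0.028,-1]

```text
t: 14.27
ee_pos: [0.4184, -0.2323, 0.0866]
tcp_rot: [-3.134, 0.005, 0.172]
ft_force: [-4.0, 0.1, -3.5]
opening: 0.023
```

```bash
python3 st.py; python3 arc.py -3 10
```

```text
14.27 [ 0.4184 -0.2323  0.0866] yaw 9.84 [-3.134  0.005  0.172] M [0.056 0.647 0.314] F [-4.   0.1 -3.5] 0.023 [-0.51  0.34  2.05  0.    0.76  0.88]
r 0.1091090663869097 pos ang 9.533995184824828 yaw 9.836427424196334
[[-0.0002, 0.0072, 0, -0.0167, -1], [-0.0009, 0.0142, 0, -0.0333, -1], [-0.0011, 0.0213, 0, -0.05, -1], [-0.001, 0.0284, 0, -0.0667, -1], [-0.0005, 0.0355, 0, -0.0833, -1], [0.0004, 0.0426, 0, -0.1, -1], [0.0016, 0.0496, 0, -0.1167, -1], [0.0032, 0.0565, 0, -0.1333, -1], [0.0051, 0.0633, 0, -0.15, -1], [0.0074, 0.07, 0, -0.1667, -1]]
```

Call:
send_rows:
  moves:
    - [-0.0004,0.0072,0,-0.0167,-1]
    - [-0.0011,0.0142,0,-0.0333,-1]
    - [-0.0011,0.0142,0,-0.0333,-1]

```text
t: 14.52
ee_pos: [0.4171, -0.2209, 0.0866]
tcp_rot: [-3.134, 0.006, 0.068]
ft_force: [-5.2, -1.6, -3.0]
opening: 0.0229
```

```bash
python3 st.py; python3 arc.py -3 12;python3 - <<'E'
from h import *
p=camera('top');cv2.imwrite('pics/t5.png',cv2.resize(p['color'][235:305,370:455],(800,659),interpolation=cv2.INTER_CUBIC)[:600])
E
```

```text
14.52 [ 0.4171 -0.2209  0.0866] yaw 3.89 [-3.134  0.006  0.068] M [-0.33   0.827  0.392] F [-5.2 -1.6 -3. ] 0.0229 [-0.49  0.33  2.07  0.    0.76  1.01]
r 0.1090817133344581 pos ang 3.529886603895132 yaw 3.893455427978094
[[0.0005, 0.0071, 0, -0.0167, -1], [0.0006, 0.0142, 0, -0.0333, -1], [0.0011, 0.0213, 0, -0.05, -1], [0.0019, 0.0284, 0, -0.0667, -1], [0.0032, 0.0354, 0, -0.0833, -1], [0.0048, 0.0423, 0, -0.1, -1], [0.0067, 0.0491, 0, -0.1167, -1], [0.009, 0.0558, 0, -0.1333, -1], [0.0117, 0.0624, 0, -0.15, -1], [0.0147, 0.0688, 0, -0.1667, -1], [0.018, 0.0751, 0, -0.1833, -1], [0.0217, 0.0812, 0, -0.2, -1]]
```

View pics/t5.png

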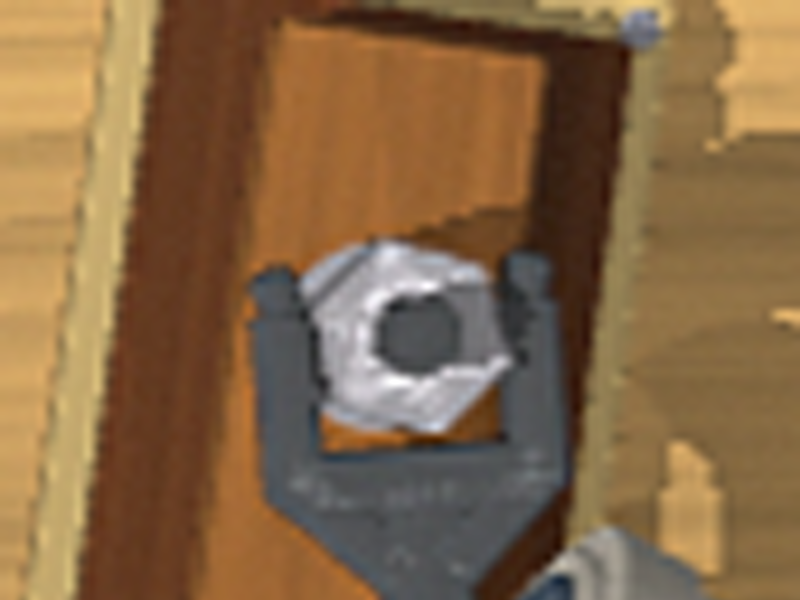

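The wrench has come round to about 4° and the nut sits between the prongs at (418,333). I'll measure how far the nut has followed.

Run:
```python
from h import *
W=cloud(camera('top'));m=sel(W,(.527,-.2137),.05,.105,.122)
print(np.histogram(W[m][:,2],bins=np.arange(.105,.122,.001)))
for z in(.1135,.1145):
    hexfit(('top','side'),zr=(z,.1205))
```

```text
(array([10, 10, 27, 41, 65, 64, 71, 85, 63, 60, 50, 44, 26, 26, 16,  6]), array([0.105, 0.106, 0.107, 0.108, 0.109, 0.11 , 0.111, 0.112, 0.113,
       0.114, 0.115, 0.116, 0.117, 0.118, 0.119, 0.12 , 0.121]))
('top', 239, np.float64(10.91), [510.8, -208.3], np.float64(51.6)) bolt [ 526.9 -213.5] 61
('side', 302, np.float64(10.19), [523.6, -217.5], np.float64(6.5)) bolt [ 527.5 -217.5] 87
('top', 201, np.float64(9.56), [520.3, -221.3], np.float64(9.1)) bolt [ 526.9 -213.4] 62
('side', 259, np.float64(5.51), [526.4, -214.9], np.float64(5.1)) bolt [ 527.5 -217.7] 88
```

Call:
send_rows:
  moves:
    - [0,0.0071,0,-0.0167,-1]
    - [0.0004,0.0142,0,-0.0333,-1]
    - [0.001,0.0213,0,-0.05,-1]
    - [0.0019,0.0284,0,-0.0667,-1]
    - [0.0032,0.0354,0,-0.0833,-1]
    - [0.0048,0.0423,0,-0.1,-1]
    - [0.0067,0.0491,0,-0.1167,-1]
    - [0.009,0.0558,0,-0.1333,-1]
    - [0.0117,0.0624,0,-0.15,-1]
    - [0.0147,0.0688,0,-0.1667,-1]
    - [0.018,0.0751,0,-0.1833,-1]
    - [0.018,0.0751,0,-0.1833,-1]

```text
t: 15.82
ee_pos: [0.4306, -0.1599, 0.0862]
tcp_rot: [-3.133, 0.009, -0.509]
ft_force: [-6.2, 3.1, -1.2]
opening: 0.0231
```

```bash
python3 st.py; python3 arc.py -2 2;python3 - <<'E'
from h import *
p=camera('top');cv2.imwrite('pics/t6.png',cv2.resize(p['color'][235:305,370:455],(800,659),interpolation=cv2.INTER_CUBIC)[:600])
E
```

```text
15.82 [ 0.4306 -0.1599  0.0862] yaw -29.15 [-3.133  0.009 -0.509] M [0.317 0.952 0.483] F [-6.2  3.1 -1.2] 0.0231 [-0.37  0.31  2.1   0.01  0.74  1.7 ]
r 0.10980118088537345 pos ang -29.663922902367602 yaw -29.149607307336378
[[0.0038, 0.0033, 0, -0.0111, -1], [0.0064, 0.0073, 0, -0.0222, -1]]
```

View pics/t6.png

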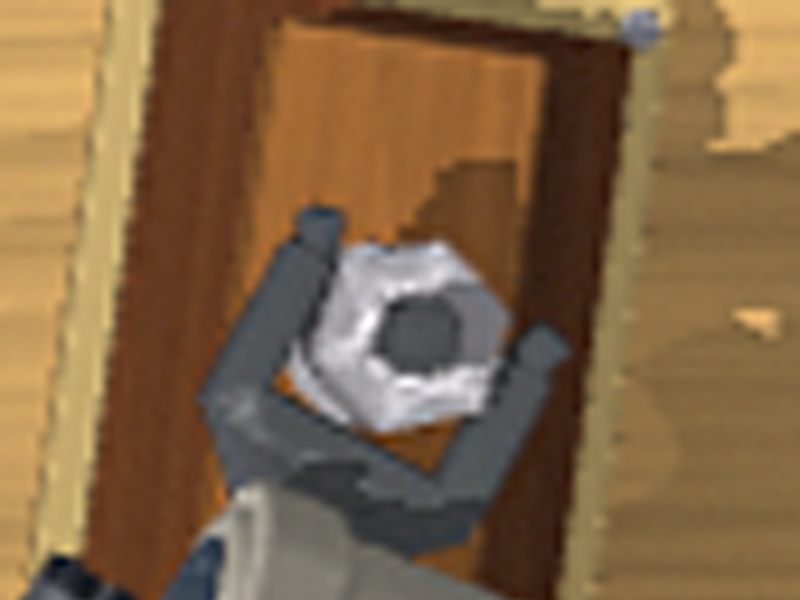

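The nut has followed the wrench: its corners at (440,245), (512,320) and (390,432) put its heading near −17° to −22°. I'll add about 3° more, then unload and measure.

Call:
send_rows:
  moves:
    - [0.0032,0.0033,0,-0.0111,-1]
    - [0.005,0.006,0,-0.019,-1]
    - [0.005,0.006,0,-0.019,-1]
    - [0.005,0.006,0,-0.019,-1]

```text
t: 16.2
ee_pos: [0.4336, -0.1547, 0.0859]
tcp_rot: [-3.133, 0.011, -0.565]
ft_force: [-6.5, 2.7, -1.7]
opening: 0.0231
```

```bash
python3 st.py; python3 arc.py 2.5 3;python3 - <<'E'
from h import *
p=camera('top');im=p['color']
# bright-nut hexagon: rectify at z=.116, brute-force fit on brightness mask
T=np.linalg.inv(np.array(p['world_from_camera']))
g=np.arange(-32,32.01,.25)/1000;X,Y=np.meshgrid(g,g,indexing='ij')
P=np.stack([X+.5270,Y-.2137,np.full_like(X,.116)],-1)@T[:3,:3].T+T[:3,3]
s=P[...,:2]/P[...,2:];r2=(s**2).sum(-1,keepdims=True);s=s*(1+p['k1']*r2)
R=cv2.remap(im,(s[...,0]*p['fx']+p['cx']).astype(np.float32),(s[...,1]*p['fy']+p['cy']).astype(np.float32),cv2.INTER_CUBIC)
hsv=cv2.cvtColor(R,cv2.COLOR_BGR2HSV);b=((hsv[...,1]<70)&(hsv[...,2]>120)).astype(float)
b[np.hypot(X,Y)<.013]=1
res=[]
for a in range(0,60,1):
  k=np.radians(a+30+60*np.arange(6))
  for cx in np.arange(-3,3.1,1):
    for cy in np.arange(-3,3.1,1):
      d=np.max([(X*1000-cx)*np.cos(t)+(Y*1000-cy)*np.sin(t) for t in k],0)<23
      res.append(((b*d).sum()/np.maximum(b,d).sum(),a,cx,cy))
res.sort(reverse=True);print(res[:6])
cv2.imwrite('pics/rect.png',cv2.resize(R,(512,512)))
E
```

```text
16.2 [ 0.4336 -0.1547  0.0859] yaw -32.35 [-3.133  0.011 -0.565] M [0.294 0.785 0.675] F [-6.5  2.7 -1.7] 0.0231 [-0.35  0.31  2.09  0.02  0.74  1.77]
r 0.10989195501190396 pos ang -32.79486692157588 yaw -32.34748610886575
[[-0.0016, -0.006, 0, 0.0139, -1], [-0.0045, -0.0112, 0, 0.0278, -1], [-0.0072, -0.0165, 0, 0.0417, -1]]
[(np.float64(0.7896960486322189), 38, np.float64(0.0), np.float64(0.0)), (np.float64(0.7894240996808995), 39, np.float64(0.0), np.float64(0.0)), (np.float64(0.7888868635314132), 37, np.float64(0.0), np.float64(0.0)), (np.float64(0.788500091124476), 40, np.float64(0.0), np.float64(0.0)), (np.float64(0.7876855815648055), 36, np.float64(0.0), np.float64(0.0)), (np.float64(0.7864445860259094), 41, np.float64(0.0), np.float64(0.0))]
```

Call:
send_rows:
  moves:
    - [-0.0022,-0.006,0,0.0139,-1]
    - [-0.0048,-0.0112,0,0.0278,-1]
    - [-0.0068,-0.0155,0,0.0375,-1]
    - [-0.0068,-0.0155,0,0.0375,-1]
    - [-0.0068,-0.0155,0,0.0375,-1]

```text
t: 16.67
ee_pos: [0.4294, -0.1673, 0.0863]
tcp_rot: [-3.132, 0.009, -0.448]
ft_force: [3.3, 2.4, -3.6]
opening: 0.023
```

```bash
python3 st.py
```

```text
16.67 [ 0.4294 -0.1673  0.0863] yaw -25.67 [-3.132  0.009 -0.448] M [ 0.308 -0.326  0.376] F [ 3.3  2.4 -3.6] 0.023 [-0.38  0.31  2.09  0.01  0.74  1.63]
```

Call:
send_rows:
  moves:
    - [-0.009,0.0042,0,0,-1]
    - [-0.018,0.0084,0,0,-1]
    - [-0.027,0.0126,0,0,-1]
    - [-0.036,0.0168,0,0,-1]
    - [-0.048,0.0224,0,0,-1]
    - [-0.06,0.028,0,0,-1]
    - [-0.072,0.0336,0,0,-1]
    - [-0.072,0.0336,0,0,-1]

```text
t: 17.33
ee_pos: [0.3688, -0.1391, 0.0859]
tcp_rot: [-3.133, 0.012, -0.448]
ft_force: [-1.3, 0.3, -4.0]
opening: 0.0228
```

```bash
python3 st.py;python3 -c "
from h import *
hexfit();hexfit()"
```

```text
17.33 [ 0.3688 -0.1391  0.0859] yaw -25.66 [-3.133  0.012 -0.448] M [ 0.09   0.114 -0.018] F [-1.3  0.3 -4. ] 0.0228 [-0.37  0.23  2.22  0.02  0.7   1.63]
('top', 204, np.float64(0.7), [527.0, -213.6], np.float64(38.5)) bolt [ 526.9 -213.4] 60
('side', 275, np.float64(0.96), [527.4, -215.7], np.float64(37.6)) bolt [ 527.3 -217.3] 87
('top', 204, np.float64(0.7), [526.6, -213.6], np.float64(36.7)) bolt [ 526.9 -213.1] 63
('side', 272, np.float64(0.83), [527.2, -215.6], np.float64(39.6)) bolt [ 527.4 -217.8] 91
```

The nut is now at about −22°, against +20° at finger-tight. That is roughly 42° of wrench turn, which counts as "about an eighth". Next I'll return the wrench.

Call:
send_rows:
  moves:
    - [0,0,0.03,0,-1]
    - [0,0,0.07,0,-1]
    - [0,0,0.106,0,-1]
    - [0.02,0.03,0.106,0.01,-1]
    - [0.05,0.07,0.106,0.02,-1]
    - [0.08,0.115,0.106,0.03,-1]
    - [0.11,0.16,0.106,0.04,-1]
    - [0.14,0.2,0.106,0.05,-1]
    - [0.17,0.245,0.106,0.06,-1]
    - [0.2,0.29,0.106,0.07,-1]
    - [0.23,0.33,0.106,0.08,-1]
    - [0.25,0.36,0.106,0.087,-1]

```text
t: 18.53
ee_pos: [0.5749, 0.1503, 0.1712]
tcp_rot: [-3.131, 0.006, -0.172]
ft_force: [0.6, -0.6, -3.3]
opening: 0.0229
```

```bash
python3 st.py
```

```text
18.53 [0.5749 0.1503 0.1712] yaw -9.86 [-3.131  0.006 -0.172] M [-0.036  0.114 -0.008] F [ 0.6 -0.6 -3.3] 0.0229 [0.25 0.37 1.76 0.01 1.02 1.98]
```

Call:
send_rows:
  moves:
    - [0.018,0.03,0,0,-1]
    - [0.0364,0.0584,0,0,-1]
    - [0.0364,0.0584,0,0,-1]
    - [0.0364,0.0584,0,0,-1]
    - [0.0364,0.0584,-0.04,0,-1]
    - [0.0364,0.0584,-0.08,0,-1]
    - [0.0364,0.0584,-0.12,0,-1]
    - [0.0364,0.0584,-0.15,0,-1]
    - [0.0364,0.0584,-0.169,0,-1]
    - [0.0364,0.0584,-0.169,0,-1]
    - [0.0364,0.0584,-0.169,0,-1]

```text
t: 19.45
ee_pos: [0.6033, 0.196, 0.0354]
tcp_rot: [-3.133, 0.008, -0.173]
ft_force: [0.2, 0.5, -3.5]
opening: 0.0228
```

```bash
python3 st.py; python3 -c "
from h import *
wrench('top')"
```

```text
19.45 [0.6033 0.196  0.0354] yaw -9.9 [-3.133  0.008 -0.173] M [-0.004  0.111  0.028] F [ 0.2  0.5 -3.5] 0.0228 [0.31 0.6  1.74 0.02 0.81 2.04]
top 233 tip x [128.9 129.8] y range [-42.6  38.1] z head med 22.9 tip z 22.4 left inner [23.4 37. ] right inner [-27.4  53. ]
  x 0.1 ymin,ymax [-42.2  36.7] mid -2.7
  x 0.115 ymin,ymax [-42.6  38.1] mid -2.3
```

Lower the last 7 mm in small rows, check for contact, then open.

Call:
send_rows:
  moves:
    - [0,0,-0.003,0,-1]
    - [0,0,-0.005,0,-1]
    - [0,0,-0.007,0,-1]
    - [0,0,-0.008,0,-1]
    - [0,0,-0.008,0,-1]

```text
t: 19.92
ee_pos: [0.6044, 0.1965, 0.0304]
tcp_rot: [-3.131, 0.006, -0.173]
ft_force: [-0.7, -0.2, -4.2]
opening: 0.0233
```

```bash
python3 st.py
```

```text
19.92 [0.6044 0.1965 0.0304] yaw -9.89 [-3.131  0.006 -0.173] M [0.    0.127 0.044] F [-0.7 -0.2 -4.2] 0.0233 [0.31 0.61 1.74 0.02 0.8  2.04]
```

Call:
send_rows:
  moves:
    - [0,0,-0.0015,0,-1]
    - [0,0,-0.003,0,-1]
    - [0,0,-0.003,0,-1]
    - [0,0,-0.003,0,-1]

```text
t: 20.25
ee_pos: [0.6045, 0.1966, 0.0286]
tcp_rot: [-3.131, 0.006, -0.173]
ft_force: [-3.2, -0.6, 5.0]
opening: 0.0227
```

```bash
python3 st.py
```

```text
20.25 [0.6045 0.1966 0.0286] yaw -9.89 [-3.131  0.006 -0.173] M [-0.225  0.264 -0.037] F [-3.2 -0.6  5. ] 0.0227 [0.31 0.61 1.74 0.02 0.79 2.04]
```

Contact made (Fz +5 N). I'll open and rise.

Call:
send_rows:
  moves:
    - [0,0,0,0,-0.2]
    - [0,0,0,0,0.4]
    - [0,0,0,0,1]
    - [0,0,0,0,1]
    - [0,0,0,0,1]
    - [0,0,0.03,0,1]
    - [0,0,0.07,0,1]
    - [0,0,0.12,0,1]
    - [0,0,0.17,0,1]
    - [0,0,0.22,0,1]
    - [0,0,0.25,0,1]

```text
t: 21.17
ee_pos: [0.6058, 0.1971, 0.2333]
tcp_rot: [-3.129, 0.001, -0.173]
ft_force: [1.3, 0.1, 0.3]
opening: 0.0855
```

Call:
send_rows:
  moves:
    - [-0.05,-0.06,0,0,1]
    - [-0.1,-0.12,0,0,1]
    - [-0.15,-0.18,0,0,1]
    - [-0.2,-0.24,0,0,1]
    - [-0.2,-0.24,0,0,1]
    - [-0.2,-0.24,0,0,1]
    - [-0.2,-0.24,0,0,1]
    - [-0.2,-0.24,0,0,1]

```text
t: 21.83
ee_pos: [0.4448, 0.0037, 0.2337]
tcp_rot: [-3.129, 0.001, -0.175]
ft_force: [1.6, 0.7, 0.1]
opening: 0.0852
```

```bash
python3 st.py
python3 - <<'E'
from h import *
for c in('top','side'):
    p=camera(c);W=cloud(p);q=W[sel(W,(.65,.19),.16,.047,.062)];print(c,len(q),rect(q),np.median(q[:,2]))
    for l in('glue','tape','mallet'):
        for d in outline_of(l,p)[:1]:
            w=W[d['mask']];print(l,round(d['score'],2),np.round(d['uv']),np.round(np.nanmedian(w,0),3))
    cv2.imwrite(f'pics/end_{c}.png',p['color'])
hexfit()
E
```

```text
21.83 [0.4448 0.0037 0.2337] yaw -10.05 [-3.129e+00  1.000e-03 -1.750e-01] M [-0.038 -0.004  0.058] F [1.6 0.7 0.1] 0.0852 [-0.    0.06  2.    0.01  1.08  1.73]
top 946 ((632.4306030273438, 189.36656188964844), (81.07664489746094, 200.77102661132812), 80.39993286132812) 0.05327159057172792
tape 0.79 [483. 263.] [ 0.55  -0.44   0.038]
mallet 0.61 [158. 234.] [0.631 0.464 0.023]
side 773 ((632.9407958984375, 184.59005737304688), (84.32357788085938, 202.54736328125), 81.85462951660156) 0.05304659686421209
glue 0.56 [405. 234.] [0.793 0.004 0.089]
tape 0.62 [320. 430.] [ 0.554 -0.449  0.039]
mallet 0.55 [320. 140.] [0.617 0.454 0.02 ]
('top', 203, np.float64(0.68), [526.6, -213.8], np.float64(36.5)) bolt [ 526.6 -213.4] 60
('side', 274, np.float64(1.08), [527.3, -216.4], np.float64(37.7)) bolt [ 527.5 -217.4] 86
```

View pics/end_side.png

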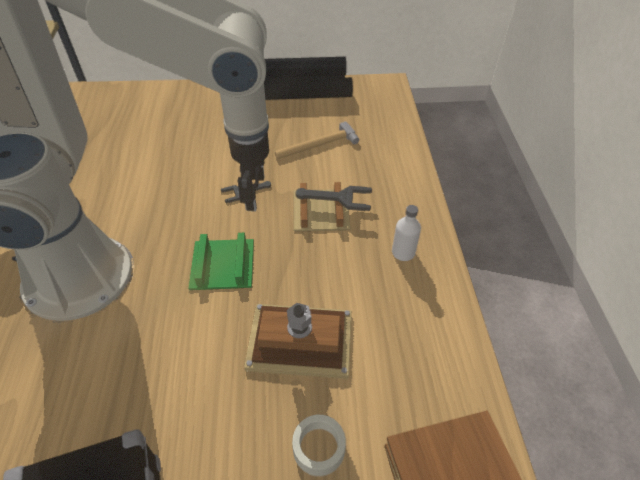

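The wrench lies across both bars of the wooden rest (333,196). The gripper is clear at (247,190), and the glue, tape and mallet are where they were. I'll hand the job in.

```bash
python3 -c "
from rig import finish_job
print(finish_job())"
```

```text
the job is handed in; nothing more can be done
None
```

The press is closed, the wrench is back on the rest, and the job is handed in at about 22 s of the 72 s allowed.

- **Hand-tightening:** I turned the nut about 55° clockwise with the gripper. It met a firm stop at a heading of 19.9°, where I expected it. The hand torque peaked at about 0.7 N m, below the 0.9 N m that would move the stud.
- **Wrench turn:** I slid the large wrench onto the nut and tightened it by about 42–43°, slightly under the 45° asked. The camera fits of the nut's heading scatter by about ±1.5°. The arm's own angle minus the play had suggested about 45°. I did not go back to add the difference.
- **Wrench on the rest:** It lies flat across both bars of the wooden rest, at the height it started at. It is 4–7 mm to the right of where it began.
- **Other things:** The tape and mallet were found unmoved in both cameras. The glue was found unmoved in the side camera only, as the network missed it in the last top picture. I left the small wrench and the green rest alone, though I made no measured check of them. The gripper is open and touching nothing.

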